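Uncover the tasting dish and offer the ball cheese across the counter

TASK

Offer the red-waxed ball cheese to the customer on the far side: lift the clear dome off the tasting dish by its wooden knob and set it down gently in the recess of its round wooden rest, so that its rim stays clean. Then take the dish by its wooden handle, lift it straight up off the deck before turning it, and turn it about a quarter turn so that the handle points straight back to your side, square to the counter, keeping the dish level and the loose ball in the middle of it. Finish still holding the dish, level and motionless, higher than the slicer's raised bow; do not disturb the price stand or the thermometer.

Things in the scene. Friction and masses are not known exactly. Their poses are not given: they have to be found in the camera images.
- tasting_dish: Loose white enamel dish, 160 g, 118 mm across, rim 19.5 mm high, blue edge. Origin: centre of underside (stands on the deck, z = 0); z up; handle runs to -x. Its hollow is 84 mm across, 5 mm above the underside at the centre, 11 mm at the edge; flat ledge outside, 11 mm up, carries the dome. Balances about 25 mm from the centre towards the handle. Starts with the handle to the robot's right, +-20 degrees.
- dish_handle (a point): Where to grip the dish: middle of the wooden bar of its handle, 92 mm from the dish's centre, 28 mm above its underside. Axes as the dish: the bar runs along x (wood 73 to 147 mm from the centre, level), is 14 mm wide, 18 mm tall, flat sides facing +y and -y. Grip firmly (40 N or more) so that the dish stays level.
- dish_seat (a point): Point fixed to the dish, 27 mm above its underside on its axis: where the ball's centre is when the ball lies in the middle of the dish. Axes as the dish.
- ball_center (a point): Centre of the loose red-waxed ball cheese, 44 mm across, about 45 g. It lies in the hollow of the dish, under the dome at the start, and rolls away from the middle when the dish tilts more than about 8 degrees or is jerked.
- dome: Clear dome standing over the ball, loose, about 160 g. Origin: centre of the open rim's plane, at the bottom; z up. Rim 97 mm across outside, wall 3 mm, clear body 62 mm high, wooden knob on top to 98 mm high.
- dome_knob (a point): Middle of the dome's wooden knob, on its axis, 84 mm above the dome's rim. The knob is round, 26 mm across, from 70 to 98 mm above the rim; the clear top below it reaches 62 mm at the middle and falls away outward. Grip it from any side, from above.
- dome_rest: Round wooden coaster, loose, 350 g, 128 mm across and 16 mm high, for standing the dome in. Origin: centre of its underside; z up. Its round recess is 107 mm across at the floor and widens to 116 mm at the mouth; the floor is 8 mm above the underside, so the seated dome's rim is 8 mm above the deck.
- rest_floor (a point): Centre of the recess floor of the wooden rest, 8 mm above its underside: the dome's origin goes here.
- wire_slicer: Cheese wire slicer, fixed equipment behind the dish: a slab with a hinged wire bow that stands part open. Origin under its middle; its x axis points straight across the counter, away from the robot; slab from 76 mm in front of it to 110 mm behind, 102 mm to either side, 26 mm high; the bow's round wooden grip hangs 85 mm in front of the origin, its top 156 mm above the deck.
- far_side (a point): Fixed point on the far part of the deck, the customer's side, straight ahead: the handle finally points away from it.
- price_stand: Small black price card on a round foot, 42 x 75 x 106 mm, in front of the slicer, to the left; bystander. Origin under its foot.
- probe: Thermometer, 30 x 184 x 17 mm, lying on the deck at the left; bystander. Origin under its middle.

How it is judged (in metres and radians):
On the way, in this order (a step that is already met when the one before it is completed fails the run):
1. the dome is lifted clear off the dish by the gripper (z of dome in the frame of tasting_dish above 0.055 m and contact force between the fingers and dome above 0.5 N), for 0.1 s.
2. the dome stands upright in the recess of its rest and is let go, with the dish still on the deck (horizontal distance between dome and dome_rest below 0.008 m and z of dome in the frame of dome_rest below 0.0105 m and angle between dome's own z axis and vertical below 0.05 rad and contact force between the fingers and dome below 0.05 N and height (world z) of tasting_dish below 0.02 m), for 0.3 s.
3. the dish is lifted off the deck, not yet turned, level, with the ball in it (height (world z) of tasting_dish above 0.06 m and angle between the x axis of tasting_dish and the x axis of wire_slicer, either way round above 0.9 rad and angle between tasting_dish's own z axis and vertical below 0.15 rad and distance between ball_center and dish_seat below 0.018 m), for 0.1 s.
At the end, for the whole second after the job is handed in: Dome let go in the recess of its rest (within 8 mm of centre, upright). Fingers hold the dish still, underside over 158 mm above the deck, level within 6 degrees, handle to the robot's side within 11 degrees of square to the counter, ball within 12 mm of the middle (horizontal distance between dome and dome_rest below 0.008 m and z of dome in the frame of dome_rest below 0.0105 m and angle between dome's own z axis and vertical below 0.05 rad and contact force between the fingers and dome below 0.05 N and height (world z) of tasting_dish above 0.158 m and angle between tasting_dish's own z axis and vertical below 0.1 rad and angle between the x axis of tasting_dish and the x axis of wire_slicer, either way round below 0.2 rad and x of far_side in the frame of tasting_dish above 0 m and distance between ball_center and dish_seat below 0.012 m and contact force between the fingers and tasting_dish above 2 N and linear speed of tasting_dish below 0.03 m/s and angular speed of tasting_dish below 0.15 rad/s); the arm keeps its last pose, push and grip.
It fails at once if the ball rolls more than 20 mm from the middle of the dish (distance between ball_center and dish_seat above 0.02 m).
It fails at once if the dish is tipped more than 12 degrees (angle between tasting_dish's own z axis and vertical above 0.21 rad).
It fails at once if the dish is turned while it still stands on the deck (height (world z) of tasting_dish below 0.03 m and angle between the x axis of tasting_dish and the x axis of wire_slicer, either way round below 0.85 rad).
It fails at once if the dome is dropped (contact force between the fingers and dome below 0.01 N and linear speed of dome above 0.35 m/s).
It fails at once if a bystander (price stand, thermometer) is moved more than 30 mm (distance of any of price_stand, probe from where it was at the start of the episode above 0.03 m).
It also fails if it takes over 61 s, if anything falls off the work surface, if the arm or the gripper's body presses on something with over 40 N, if the wrist force passes 120 N, or if a joint passes its speed limit or range.

ROBOT

A 6-joint arm with a two-finger parallel gripper is mounted at the origin on a cart in front of the work surface, level with it; the furniture and walls round the work are solid. World frame = base frame: x ahead of the robot, y to its left, z up, the work surface at z = 0. Lengths are in m, angles in degrees, forces in N, time in s.
With the tool pointing down it reaches from about 0.375 to 0.9 m from the base axis. Payload 3.1 kg.
Tool frame: the origin (TCP) lies between the finger pads; the fingertips stand 11 mm ahead of it and the grasp point (between the pads) lies 8 mm behind it; z points along the fingers, y is the direction in which the jaws open and shut (so a half turn about z gives the same grasp; the last joint's range is limited). The gripper opens to 87 mm and grips with 3 to 60 N. Pads are 19 mm wide; open, the fingers measure 117 mm over their backs; the gripper's body (75 mm by 190 mm) begins 51 mm behind the grasp point.
Start: joints at [-74.169, 30.224, 82.088, -0, 67.689, -10.227], TCP at [0.275, -0.561, 0.234] pointing down, gripper open.
Joint ranges: [-176.69, 176.69], [-43.24, 126.21], [12.49, 139.97], [-82, 262], [0, 151.66], [-163.58, 163.58]. Speed limits (degrees/s): [159.86, 159.86, 180, 180, 180, 180].

INTERFACE

Orientations are given as a 3x3 rotation matrix whose columns are the frame's x, y, z axes.
In Python, from rig import bot, vision gives the robot as it stands. The module is installed in compiled form; this text tells all that it offers.
- The arm moves only by the tool jog_arm, never from a script. Its argument "rows" is a list of rows, each an object with "dp": the shift along the tool's x, y, z in mm, a list of three; "turn": the turn, a rotation vector about the tool's x, y, z in degrees, a list of three; "grip": the opening, from 0 (shut) to 1 (fully open). A call has 1 to 10 rows; each row is the pose to reach, as a shift and turn from the pose commanded when the call began, along the tool's axes at that moment; what a row does not reach only later rows make up. A row lasts 1/10 s, in which the tool goes at most 50 mm and 8.59 degrees, less where a joint would pass 70% of its speed; a pose out of reach is approached as far as the arm can. A call with a gripper value outside its range is refused whole. The fingers move at their own pace and stop on an object; the grip force is fixed at half the most. Time passes only in rows, so rows that repeat a pose let the fingers close. It gives the time, the measured TCP pose, the force and the opening at its end, in the units of the state.
- bot.read_state(): the state, without advancing time (a new reading comes with each control period).
- vision.capture(name): name is "side" or "top"; returns (picture, depth): 420x560x3 uint8, red, green, blue; 420x560 float32, m along the optical axis (not along the pixel's ray), 0 where there is no reading.
- vision.camera_info(name): a dict with "vertical_fov" (degrees; the focal length in pixels is half the picture's height over the tangent of half this angle, whatever the lens; pixels are square), "cx", "cy" (the principal point, pixels), "k1" (the pictures are not rectified: a ray, as slopes to the right and down, at radius r is drawn at 1 + k1 r^2 times it, then the intrinsics apply), "position" and "rotation" of the camera in the world. Camera axes: x right, y down, z forward; pixel columns grow to the right and rows downward; lengths in m; the calibration is good to about 2 mm. A picture is of the moment at which its call begins. camera_info takes no time and is no camera call.
- bot.hand_in(): hands the job in, once; it reports no verdict.
The state is a dict: "time_s": time; "joint_positions": joint angles; "qvel": joint speeds; "tau": joint torques, N m; "position": TCP position; "tcp_rot": TCP orientation; "force": force on the tool from outside, world axes, zero at the start; "moment": the same for the moment, N m; "opening": opening from 0.0 (shut) to 1.0 (fully open).
Only numpy, scipy, OpenCV 4.12 (cv2) and the standard library are available. Lean on these libraries where they do the work, as an engineer would, in place of code of your own. Each camera call takes 0.05 s, during which the arm holds its last target.

## Working session

There is one attempt and no reset: what is moved stays moved. The work goes in short steps, Python scripts to look and compute and a tool call to move; the robot and the scene stay as the last step left them, time stands still between calls to the robot, and variables do not carry over. Pictures are saved under pics/ and viewed, and the job is handed in when it is done.

Besides the shell and the picture viewer there is one more tool, called after ">>>" as name(argument=value, ...) on one line, values as JSON. jog_arm: Moves the arm, as the interface text tells. Its arguments: {"type":"object","properties":{"rows":{"type":"array"}},"required":["rows"]}

```bash
mkdir -p pics; cat > h.py <<'E'
import numpy as np, cv2
from rig import bot, vision
np.set_printoptions(precision=4,suppress=True)
def K(i):
    f=210/np.tan(np.radians(i["vertical_fov"])/2); return f
def ray(i,u,v):
    f=K(i); xd=(np.asarray(u,float)-i["cx"])/f; yd=(np.asarray(v,float)-i["cy"])/f
    x,y=xd,yd
    for _ in range(30):
        s=1+i["k1"]*(x*x+y*y); x,y=xd/s,yd/s
    return np.stack([x,y,np.ones_like(x)],-1)
def onplane(n,u,v,z):
    i=vision.camera_info(n); d=ray(i,u,v)@np.array(i["rotation"]).T; p=np.array(i["position"])
    return p+d*((z-p[2])/d[...,2])[...,None]
def cloud(n,dep):
    i=vision.camera_info(n); v,u=np.mgrid[:420,:560]
    d=ray(i,u,v)*dep[...,None]; return d@np.array(i["rotation"]).T+np.array(i["position"])
def proj(n,P):
    i=vision.camera_info(n); q=(np.atleast_2d(P)-np.array(i["position"]))@np.array(i["rotation"]); x=q[:,:2]/q[:,2:]
    s=1+i["k1"]*(x**2).sum(1,keepdims=True); return x*s*K(i)+[i["cx"],i["cy"]]
def shot(n,tag):
    a,d=vision.capture(n); cv2.imwrite(f"pics/{tag}.png",a[...,::-1]); np.savez(f"pics/{tag}.npz",a=a,d=d); return a,d
E
python3 - <<'E'
from h import *
for n in("side","top"):
    shot(n,n+"0"); print(vision.camera_info(n))
s=bot.read_state();print(s["time_s"],s["position"],s["tcp_rot"],s["opening"])
E
```

```text
{'vertical_fov': 42.4568036576805, 'cx': 263.88758845862264, 'cy': 212.09124997463806, 'k1': 0.07272876520249384, 'position': array([0.2894, 1.1271, 0.8014]), 'rotation': array([[-0.9172, -0.26  ,  0.302 ],
       [-0.3982,  0.5671, -0.721 ],
       [ 0.0162, -0.7815, -0.6236]])}
{'vertical_fov': 45.414226460618096, 'cx': 279.5552568532313, 'cy': 207.4453147948116, 'k1': -0.07088047100073888, 'position': array([0.3599, 0.3507, 1.2663]), 'rotation': array([[-0.1226, -0.9691,  0.2139],
       [-0.9924,  0.1208, -0.0219],
       [-0.0046, -0.215 , -0.9766]])}
0.1 [ 0.2744 -0.5608  0.2327] [[ 0.8984  0.4393 -0.0006]
 [ 0.4393 -0.8984  0.0019]
 [ 0.0003 -0.0019 -1.    ]] 1.002207168185488
```

```bash
ls .
```

```text
h.py
pics
```

View pics/side0.png

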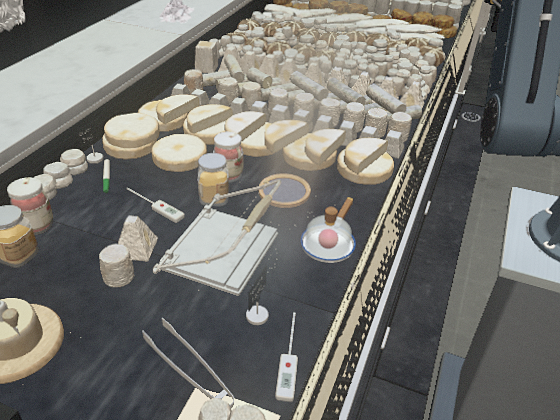

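View pics/top0.png

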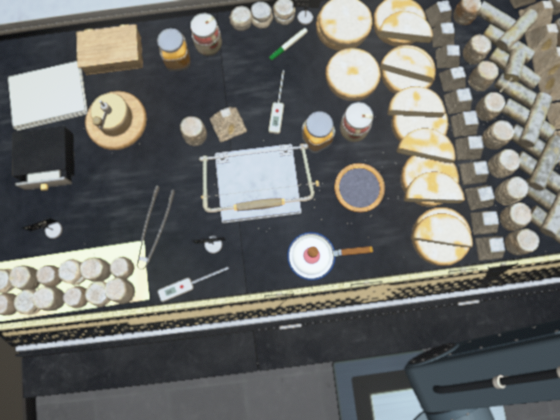

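The side view shows the dish and dome near (329,238), the handle near (346,208) and the rest at (285,190). In the top view the dish is at (312,256) with its handle to the right, the rest at (360,187), the slicer at (257,185), the price stand at (213,245) and the probe at (177,290). Next I measure them.

```bash
cat > m.py <<'E'
from h import *
out={}
for n in("top","side"):
    z=np.load(f"pics/{n}0.npz"); a,d=z["a"],z["d"]; C=cloud(n,d)
    x0,y0,x1,y1={"top":(270,150,400,290),"side":(250,160,370,275)}[n]
    cv2.imwrite(f"pics/{n}0z.png",cv2.resize(a[y0:y1,x0:x1,::-1],None,fx=5 if n=="side" else 4,fy=5 if n=="side" else 4,interpolation=cv2.INTER_CUBIC)[:600,:800])
    hsv=cv2.cvtColor(a,cv2.COLOR_RGB2HSV)
    h,s,v=[hsv[...,k].astype(int) for k in range(3)]
    m=((h<18)&(s>110)&(v>50)&(v<235)).astype(np.uint8); m[:y0]=0;m[y1:]=0;m[:,:x0]=0;m[:,x1:]=0
    c,_=cv2.findContours(m,0,2)
    for k in c:
        if cv2.contourArea(k)>25:
            mm=np.zeros_like(m);cv2.drawContours(mm,[k],-1,1,-1); vv,uu=np.nonzero(mm)
            print(n,"brown",uu.mean(),vv.mean(),len(uu),cv2.boundingRect(k),"cloud med",np.median(C[mm>0],0),C[mm>0].min(0),C[mm>0].max(0))
    b=((h>95)&(h<130)&(s>70)&(v>70)).astype(np.uint8);b[:y0]=0;b[y1:]=0;b[:,:x0]=0;b[:,x1:]=0
    vv,uu=np.nonzero(b);P=onplane(n,uu,vv,.0195);print(n,"blue",len(uu),P.min(0),P.max(0))
    np.save(f"pics/b{n}.npy",np.c_[uu,vv])
E
python3 m.py
```

```text
top brown 312.4225352112676 251.83098591549296 71 (308, 248, 10, 9) cloud med [0.4998 0.2618 0.1067] [0.4899 0.2515 0.1014] [0.509  0.2722 0.1126]
top brown 355.81176470588235 250.46470588235294 170 (342, 246, 29, 9) cloud med [0.4983 0.1493 0.0343] [ 0.3599  0.1081 -0.0054] [0.5107 0.3507 1.2663]
top blue 330 [0.4399 0.1996 0.0195] [0.5639 0.3217 0.0195]
side brown 330.1829268292683 216.14634146341464 82 (325, 209, 12, 16) cloud med [0.4995 0.2688 0.099 ] [0.4893 0.2526 0.0752] [0.5134 0.2732 0.11  ]
side blue 124 [0.4422 0.2164 0.0195] [0.5608 0.3166 0.0195]
```

```bash
cat > m2.py <<'E'
from h import *
from scipy.optimize import least_squares
def circ(P,r=None):
    f=(lambda q:np.hypot(P[:,0]-q[0],P[:,1]-q[1])-(r if r else q[2]))
    s=least_squares(f,[P[:,0].mean(),P[:,1].mean(),.06],loss="soft_l1",f_scale=.002); return s.x, np.std(f(s.x))
for n in("top","side"):
    q=np.load(f"pics/b{n}.npy");P=onplane(n,q[:,0],q[:,1],.0195)[:,:2]
    c,_=circ(P); rr=np.hypot(*(P-c[:2]).T); P=P[(rr>.05)&(rr<.064)]; print(n,"dish",circ(P),len(P))
    z=np.load(f"pics/{n}0.npz");a,d=z["a"],z["d"];C=cloud(n,d)
    hsv=cv2.cvtColor(a,cv2.COLOR_RGB2HSV);h,s,v=[hsv[...,k].astype(int) for k in range(3)]
    x0,y0,x1,y1={"top":(328,155,392,218),"side":(262,165,318,215)}[n]
    m=np.zeros(h.shape,np.uint8);m[y0:y1,x0:x1]=((h<25)&(s>70)&(v>90))[y0:y1,x0:x1]
    c,_=cv2.findContours(m,0,cv2.CHAIN_APPROX_NONE);k=max(c,key=lambda k:cv2.contourArea(cv2.convexHull(k)))[:,0]
    P=onplane(n,k[:,0],k[:,1],.016)[:,:2];
    c,_=circ(P);rr=np.hypot(*(P-c[:2]).T);print(n,"rest",circ(P),len(P)); 
    Q=P[rr>c[2]-.004]; print("   filt",circ(Q),circ(Q,.064),len(Q))
    # ring depth
    mm=m>0; print("   ring z",np.median(C[mm],0))
# knob from two views: top-surface / midpoint rays
i=vision.camera_info
for u,v,n in((312.4,251.8,"top"),(330.2,216.1,"side")):
    for zz in(.095,.105): print(n,zz,onplane(n,np.array(u),np.array(v),zz))
# handle: points by depth
z=np.load("pics/top0.npz");a,d=z["a"],z["d"];C=cloud("top",d);hsv=cv2.cvtColor(a,cv2.COLOR_RGB2HSV);h,s,v=[hsv[...,k].astype(int) for k in range(3)]
m=((h<18)&(s>110)&(v>50)&(v<235));m[:240]=0;m[262:]=0;m[:,:338]=0;m[:,376:]=0
vv,uu=np.nonzero(m);P=onplane("top",uu,vv,.037)[:,:2];mu=P.mean(0);w=np.linalg.svd(P-mu)[2][0];t=(P-mu)@w;print("handle",mu,w,np.degrees(np.arctan2(w[0],-w[1])),t.min(),t.max())
E
python3 m2.py
```

```text
top dish (array([0.5017, 0.2602, 0.0595]), np.float64(0.0016843820805995673)) 330
top rest (array([0.6619, 0.1126, 0.0649]), np.float64(0.0007334973494325774)) 140
   filt (array([0.6619, 0.1126, 0.0649]), np.float64(0.0007334973494325774)) (array([0.6619, 0.1126, 0.06  ]), np.float64(0.0007334263988078132)) 140
   ring z [0.6636 0.1108 0.0132]
side dish (array([0.502 , 0.2571, 0.0582]), np.float64(0.0010189229603758793)) 124
side rest (array([0.6608, 0.1151, 0.0554]), np.float64(0.0024805009549813497)) 96
   filt (array([0.6608, 0.1151, 0.0554]), np.float64(0.0024805009549813497)) (array([0.662 , 0.1256, 0.06  ]), np.float64(0.0033244504591342103)) 96
   ring z [0.6426 0.0879 0.013 ]
top 0.095 [0.5013 0.2611 0.095 ]
top 0.105 [0.5    0.2619 0.105 ]
side 0.095 [0.5007 0.2652 0.095 ]
side 0.105 [0.4977 0.2774 0.105 ]
handle [0.4982 0.1499] [0.0278 0.9996] 178.40637472032122 -0.034414301257702715 0.03442258638923474
```

View pics/top0z.png

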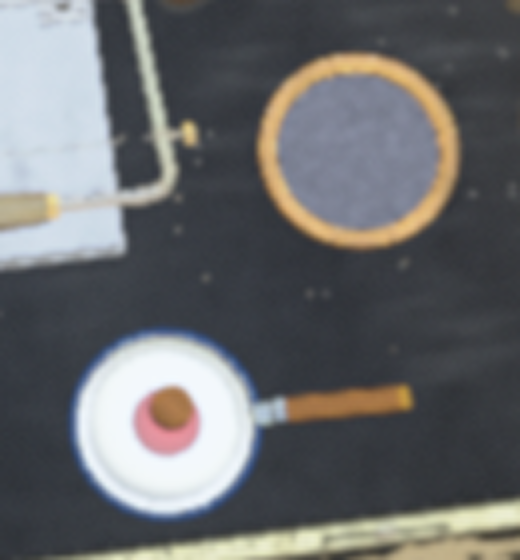

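View pics/side0z.png

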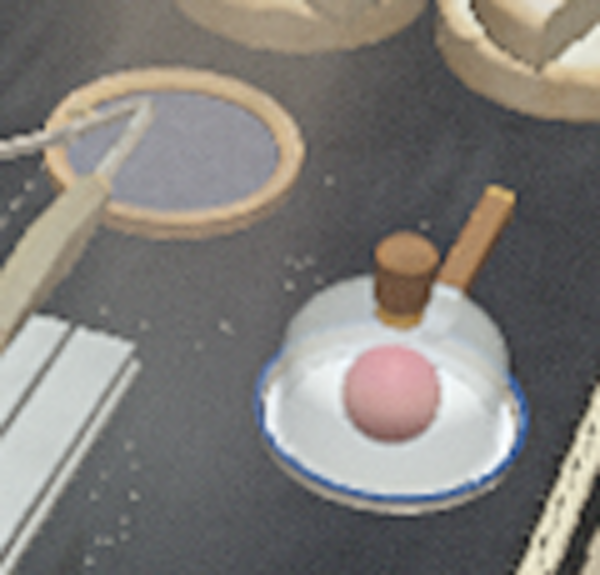

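```bash
python3 - <<'E'
from h import *
z=np.load("pics/top0.npz");C=cloud("top",z["d"])
ok=(z["d"]>0)
X,Y,Z=C[...,0],C[...,1],C[...,2]
for zz in(.05,.08,.11,.14):
    m=ok&(Z>zz)&(X>.38)&(X<.85)&(Y>.0)&(Y<.52)
    print(zz,m.sum(),C[m].min(0),C[m].max(0))
    n,l,st,ce=cv2.connectedComponentsWithStats(m.astype(np.uint8))
    for k in range(1,n):
        if st[k,4]>8: print("  ",st[k],C[l==k].min(0),C[l==k].max(0))
# fence
m=ok&(X<.46)&(X>.3)&(Y>0)&(Y<.5)&(Z>-.02)&(Z<.2); 
for lo in np.arange(.34,.46,.01):
    k=m&(X>=lo)&(X<lo+.01); 
    if k.sum(): print(round(lo,2),np.percentile(Z[k],[5,50,95]))
# rest floor gray from side+top
a=z["a"];hsv=cv2.cvtColor(a,cv2.COLOR_RGB2HSV)
sub=(hsv[...,2]>85)&(hsv[...,1]<80);m=np.zeros((420,560),np.uint8);m[160:214,332:388]=sub[160:214,332:388]
n,l,st,ce=cv2.connectedComponentsWithStats(m);k=1+st[1:,4].argmax();print(st[k],ce[k],onplane("top",ce[k][0],ce[k][1],.010))
s=bot.read_state();print(s["position"],s["tcp_rot"],s["force"])
E
```

```text
0.05 4242 [0.4543 0.0001 0.05  ] [0.8499 0.5198 0.156 ]
   [341 103  32  35 855] [0.7825 0.0664 0.0502] [0.8499 0.1407 0.1178]
   [388 106   7   7  30] [0.8402 0.0001 0.0502] [0.8495 0.0133 0.0726]
   [302 112  33  36 854] [0.7712 0.1638 0.05  ] [0.8444 0.2417 0.1158]
   [193 129  10  11  76] [0.8316 0.4966 0.0509] [0.8499 0.5198 0.0744]
   [397 143   5   8  23] [0.7366 0.0003 0.0503] [0.7532 0.0075 0.0714]
   [201 151 118  61 961] [0.609  0.2264 0.0502] [0.7653 0.5068 0.156 ]
   [405 188   7  12  58] [0.6069 0.0002 0.0503] [0.6342 0.0111 0.0738]
   [412 228   7  11  49] [0.5064 0.0001 0.0503] [0.5323 0.0121 0.072 ]
   [ 292  235   39   39 1187] [0.4543 0.2143 0.05  ] [0.5489 0.3081 0.1126]
   [200 237  26   7 108] [0.5587 0.4645 0.0501] [0.5638 0.519  0.1075]
0.08 2455 [0.4891 0.0688 0.08  ] [0.8499 0.519  0.156 ]
   [344 103  29  30 671] [0.7851 0.0688 0.08  ] [0.8499 0.1372 0.1178]
   [303 112  32  31 717] [0.7728 0.1638 0.0802] [0.8444 0.241  0.1158]
   [201 167 118  45 867] [0.609  0.2264 0.0809] [0.7136 0.5068 0.156 ]
   [200 237  25   5  60] [0.5601 0.4645 0.0802] [0.5638 0.51
[... 474 characters left out ...]
027 0.187  0.1136]
   [203 183 111  29 729] [0.609 0.242 0.11 ] [0.6656 0.5021 0.156 ]
0.14 570 [0.609  0.2499 0.14  ] [0.6312 0.496  0.156 ]
   [224 196  88  15 525] [0.609  0.2504 0.14  ] [0.6312 0.4524 0.156 ]
   [205 207  18   5  44] [0.6164 0.4566 0.14  ] [0.624 0.496 0.147]
0.39 [-0.0198 -0.0188 -0.0177]
0.4 [-0.0188 -0.0052  0.0022]
0.41 [-0.0048 -0.0005  0.0047]
0.42 [-0.0083 -0.0033  0.0014]
0.43 [-0.0083 -0.0017  0.0028]
0.44 [-0.0054 -0.0013  0.0121]
0.45 [-0.0051 -0.0007  0.045 ]
[ 339  168   41   40 1288] [358.9689 187.5016] [0.6622 0.1121 0.01  ]
[ 0.2744 -0.5608  0.2327] [[ 0.8984  0.4393 -0.0006]
 [ 0.4393 -0.8984  0.0019]
 [ 0.0003 -0.0019 -1.    ]] [ 0.0699 -0.7442  0.1744]
```

```bash
cat >> h.py <<'E'
from scipy.spatial.transform import Rotation as Ro
def go(p,yaw):
    "yaw: world angle of tool y, deg; tool down"
    s=bot.read_state();R=np.array(s["tcp_rot"]);c,q=np.cos(np.radians(yaw)),np.sin(np.radians(yaw))
    y=np.array([c,q,0]);z=np.array([0,0,-1.]);T=np.c_[np.cross(y,z),y,z]
    print("t",round(s["time_s"],2),"pos",np.array(s["position"]),"op",round(s["opening"],3),"F",np.array(s["force"]))
    print("dp",R.T@(np.array(p)-s["position"])*1000,"turn",Ro.from_matrix(R.T@T).as_rotvec(degrees=True))
E
python3 -c "
from h import *
go([.5015,.261,.17],-90)"
```

```text
t 0.1 pos [ 0.2744 -0.5608  0.2327] op 1.002 F [ 0.0699 -0.7442  0.1744]
dp [ 565.0075 -638.4196   64.0715] turn [-0.1114  0.0071 26.0577]
```

>>> jog_arm(rows=[{"dp": [25, -28, 0], "turn": [0, 0, 2], "grip": 1}, {"dp": [56, -64, 0], "turn": [0, 0, 5], "grip": 1}, {"dp": [88, -100, 0], "turn": [0, 0, 8], "grip": 1}, {"dp": [120, -136, 0], "turn": [0, 0, 11], "grip": 1}, {"dp": [152, -172, 0], "turn": [0, 0, 14], "grip": 1}, {"dp": [184, -208, 0], "turn": [0, 0, 17], "grip": 1}, {"dp": [216, -244, 0], "turn": [0, 0, 20], "grip": 1}, {"dp": [248, -280, 0], "turn": [0, 0, 23], "grip": 1}, {"dp": [280, -316, 0], "turn": [0, 0, 26], "grip": 1}, {"dp": [312, -352, 0], "turn": [0, 0, 26], "grip": 1}])

```text
time_s: 1.1
position: [0.4002, -0.1063, 0.2335]
tcp_rot: [[1.0, -0.0, 0.0], [-0.0, -1.0, 0.0], [0.0, -0.0, -1.0]]
force: [-0.1, 0.1, 0.4]
opening: 0.999
```

```bash
python3 -c "
from h import *
go([.5015,.261,.17],-90)"
```

```text
t 1.1 pos [ 0.4002 -0.1063  0.2335] op 0.999 F [-0.1259  0.0695  0.4459]
dp [ 101.0814 -367.3055   63.5341] turn [-0.0058 -0.0001 -0.0285]
```

>>> jog_arm(rows=[{"dp": [12, -43, 0], "turn": [0, 0, 0], "grip": 1}, {"dp": [24, -86, 0], "turn": [0, 0, 0], "grip": 1}, {"dp": [36, -130, 0], "turn": [0, 0, 0], "grip": 1}, {"dp": [48, -174, 0], "turn": [0, 0, 0], "grip": 1}, {"dp": [60, -218, 0], "turn": [0, 0, 0], "grip": 1}, {"dp": [72, -262, 5], "turn": [0, 0, 0], "grip": 1}, {"dp": [84, -304, 20], "turn": [0, 0, 0], "grip": 1}, {"dp": [94, -340, 40], "turn": [0, 0, 0], "grip": 1}, {"dp": [101, -367, 64], "turn": [0, 0, 0], "grip": 1}, {"dp": [101, -367, 64], "turn": [0, 0, 0], "grip": 1}])

```text
time_s: 2.1
position: [0.4993, 0.2614, 0.1661]
tcp_rot: [[1.0, 0.005, -0.005], [0.005, -1.0, -0.001], [-0.005, 0.001, -1.0]]
force: [-0.7, -1.1, -0.2]
opening: 1.001
```

```bash
python3 -c "
from h import *
go([.5015,.261,.087],-90)
for n in('side','top'):
    a,d=shot(n,n+'1')
cv2.imwrite('pics/1z.png',np.hstack([cv2.resize(np.load('pics/%s1.npz'%n)['a'][y:y+140,x:x+140,::-1],(400,400)) for n,x,y in(('side',260,120),('top',240,180))]))
"
```

```text
t 2.1 pos [0.4993 0.2614 0.1661] op 1.001 F [-0.7243 -1.0738 -0.19  ]
dp [ 2.6271  0.3861 79.0745] turn [0.0439 0.3072 0.2791]
```

View pics/1z.png

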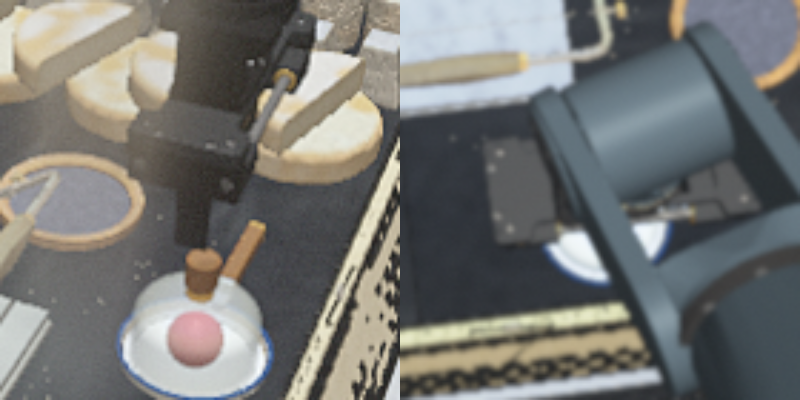

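The gripper body is long along the jaw axis (y). The fingers stand over the knob, so I descend and grip.

>>> jog_arm(rows=[{"dp": [0, 0, 15], "turn": [0, 0, 0], "grip": 1}, {"dp": [0, 0, 35], "turn": [0, 0, 0], "grip": 1}, {"dp": [0, 0, 55], "turn": [0, 0, 0], "grip": 1}, {"dp": [0, 0, 70], "turn": [0, 0, 0], "grip": 1}, {"dp": [0, 0, 80], "turn": [0, 0, 0], "grip": 1}, {"dp": [0, 0, 80], "turn": [0, 0, 0], "grip": 0.6}, {"dp": [0, 0, 80], "turn": [0, 0, 0], "grip": 0.4}, {"dp": [0, 0, 80], "turn": [0, 0, 0], "grip": 0.3}, {"dp": [0, 0, 80], "turn": [0, 0, 0], "grip": 0.2}, {"dp": [0, 0, 80], "turn": [0, 0, 0], "grip": 0}])

```text
time_s: 3.2
position: [0.5012, 0.2591, 0.0902]
tcp_rot: [[1.0, 0.001, 0.001], [0.001, -1.0, 0.0], [0.001, -0.0, -1.0]]
force: [0.3, -0.8, 0.6]
opening: 0.633
```

>>> jog_arm(rows=[{"dp": [0, 0, 0], "turn": [0, 0, 0], "grip": 0}, {"dp": [0, 0, 0], "turn": [0, 0, 0], "grip": 0}, {"dp": [0, 0, 0], "turn": [0, 0, 0], "grip": 0}, {"dp": [0, 0, 0], "turn": [0, 0, 0], "grip": 0}])

```text
time_s: 3.6
position: [0.5008, 0.2589, 0.0895]
tcp_rot: [[1.0, 0.001, -0.0], [0.001, -1.0, -0.0], [-0.0, 0.0, -1.0]]
force: [-0.6, -0.0, 1.5]
opening: 0.293
```

```bash
python3 -c "
from h import *
go([.662,.1124,.20],-90)
a,d=shot('side','side2')
cv2.imwrite('pics/2z.png',cv2.resize(a[140:280,260:400,::-1],(560,560)))
"
```

```text
t 3.6 pos [0.5008 0.2589 0.0895] op 0.293 F [-0.6254 -0.021   1.5447]
dp [ 161.0073  146.7238 -110.4732] turn [0.0042 0.0049 0.0631]
```

View pics/2z.png

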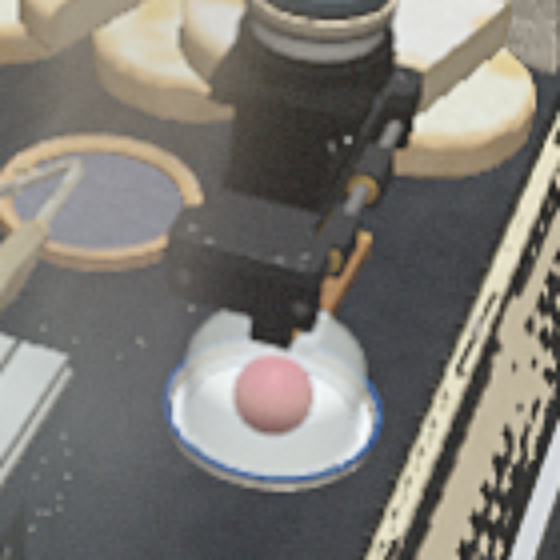

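The opening of 0.293 (25.5 mm) matches the knob. Now I lift slowly.

>>> jog_arm(rows=[{"dp": [0, 0, -3], "turn": [0, 0, 0], "grip": 0}, {"dp": [0, 0, -8], "turn": [0, 0, 0], "grip": 0}, {"dp": [0, 0, -16], "turn": [0, 0, 0], "grip": 0}, {"dp": [0, 0, -28], "turn": [0, 0, 0], "grip": 0}, {"dp": [0, 0, -42], "turn": [0, 0, 0], "grip": 0}, {"dp": [0, 0, -58], "turn": [0, 0, 0], "grip": 0}, {"dp": [0, 0, -74], "turn": [0, 0, 0], "grip": 0}, {"dp": [0, 0, -88], "turn": [0, 0, 0], "grip": 0}, {"dp": [0, 0, -97], "turn": [0, 0, 0], "grip": 0}, {"dp": [0, 0, -100], "turn": [0, 0, 0], "grip": 0}])

```text
time_s: 4.65
position: [0.5015, 0.2592, 0.1913]
tcp_rot: [[1.0, 0.001, 0.003], [0.001, -1.0, 0.001], [0.003, -0.001, -1.0]]
force: [0.7, -0.4, -2.3]
opening: 0.292
```

>>> jog_arm(rows=[{"dp": [6, 6, 0], "turn": [0, 0, 0], "grip": 0}, {"dp": [20, 19, 0], "turn": [0, 0, 0], "grip": 0}, {"dp": [40, 37, 0], "turn": [0, 0, 0], "grip": 0}, {"dp": [62, 57, 0], "turn": [0, 0, 0], "grip": 0}, {"dp": [85, 78, 0], "turn": [0, 0, 0], "grip": 0}, {"dp": [108, 99, 0], "turn": [0, 0, 0], "grip": 0}, {"dp": [130, 119, 0], "turn": [0, 0, 0], "grip": 0}, {"dp": [148, 135, 0], "turn": [0, 0, 0], "grip": 0}, {"dp": [159, 145, 0], "turn": [0, 0, 0], "grip": 0}, {"dp": [161, 147, 0], "turn": [0, 0, 0], "grip": 0}])

```text
time_s: 5.65
position: [0.6635, 0.1096, 0.1885]
tcp_rot: [[1.0, -0.002, -0.0], [-0.002, -1.0, -0.0], [-0.0, 0.0, -1.0]]
force: [-1.2, 0.6, -1.2]
opening: 0.293
```

```bash
python3 -c "
from h import *
for n in('side','top'):
    a,d=shot(n,n+'3')
go([.662,.1124,.087],-90)
cv2.imwrite('pics/3z.png',np.hstack([cv2.resize(np.load('pics/%s3.npz'%n)['a'][y:y+200,x:x+160,::-1],(400,500)) for n,x,y in(('side',220,80),('top',270,120))]))
"
```

```text
t 5.75 pos [0.6616 0.1116 0.1887] op 0.289 F [ 0.5223  0.1468 -1.1857]
dp [  0.6246  -0.7902 101.6957] turn [-0.0152  0.1161  0.0064]
```

View pics/3z.png

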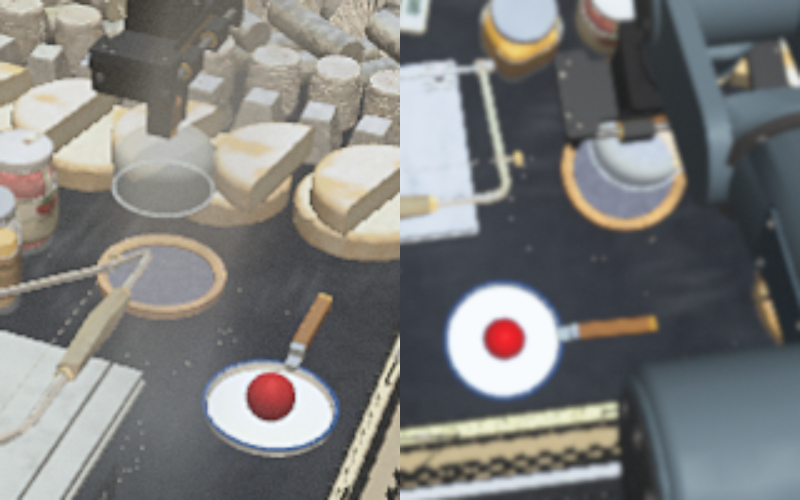

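```bash
python3 -c "
from h import *
t=np.linspace(0,6.283,60,endpoint=False)
c=np.array([.6616,.1116,.110]);r=.047
P=c+np.c_[r*np.cos(t),r*np.sin(t),0*t]
a=np.load('pics/side3.npz')['a'][...,::-1].copy()
b=cv2.resize(a[130:230,240:340],None,fx=6,fy=6,interpolation=cv2.INTER_CUBIC)
def draw(P,col):
    q=((proj('side',P)-[240,130]+.5)*6).astype(int)
    for p in q: cv2.circle(b,tuple(int(v) for v in p),1,col,-1)
draw(P,(0,0,255)); d=np.array([.662,.1124,.016]);draw(d+np.c_[.064*np.cos(t),.064*np.sin(t),0*t],(0,255,0))
cv2.imwrite('pics/3y.png',b)
"
```

```text
(no output)
```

View pics/3y.png

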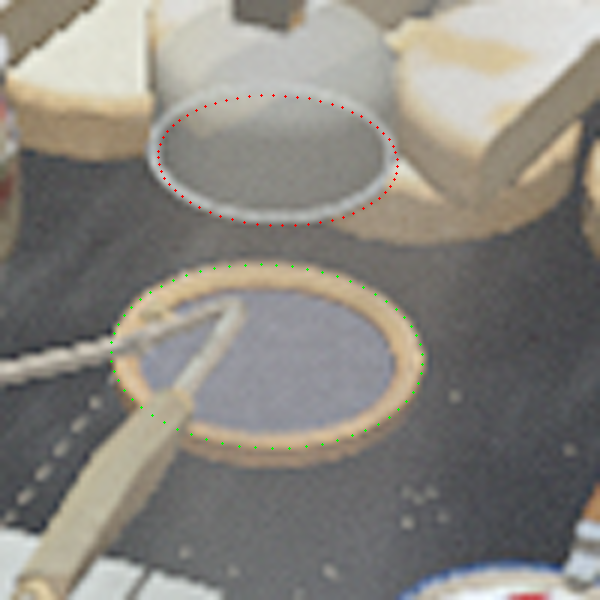

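The overlay shows the rest ring fits its measured position. The dome rim sits about 2 mm off in a frame taken while the arm was still settling, and that offset matches the TCP reading at that moment. I lower the dome.

>>> jog_arm(rows=[{"dp": [0.5, -1, 5], "turn": [0, 0, 0], "grip": 0}, {"dp": [0.5, -1, 16], "turn": [0, 0, 0], "grip": 0}, {"dp": [0.5, -1, 30], "turn": [0, 0, 0], "grip": 0}, {"dp": [0.5, -1, 46], "turn": [0, 0, 0], "grip": 0}, {"dp": [0.5, -1, 60], "turn": [0, 0, 0], "grip": 0}, {"dp": [0.5, -1, 72], "turn": [0, 0, 0], "grip": 0}, {"dp": [0.5, -1, 82], "turn": [0, 0, 0], "grip": 0}, {"dp": [0.5, -1, 89], "turn": [0, 0, 0], "grip": 0}, {"dp": [0.5, -1, 93], "turn": [0, 0, 0], "grip": 0}, {"dp": [0.5, -1, 95], "turn": [0, 0, 0], "grip": 0}])

```text
time_s: 6.75
position: [0.6626, 0.1131, 0.0943]
tcp_rot: [[1.0, 0.001, 0.0], [0.001, -1.0, 0.0], [0.0, -0.0, -1.0]]
force: [0.0, -0.1, -1.8]
opening: 0.29
```

>>> jog_arm(rows=[{"dp": [0, 0, 0], "turn": [0, 0, 0], "grip": 0}, {"dp": [0, 0, 1], "turn": [0, 0, 0], "grip": 0}, {"dp": [0, 0, 2], "turn": [0, 0, 0], "grip": 0}, {"dp": [0, 0, 3], "turn": [0, 0, 0], "grip": 0}, {"dp": [0, 0, 4], "turn": [0, 0, 0], "grip": 0}, {"dp": [0, 0, 5], "turn": [0, 0, 0], "grip": 0}, {"dp": [0, 0, 5], "turn": [0, 0, 0], "grip": 0}])

```text
time_s: 7.45
position: [0.6624, 0.1131, 0.0894]
tcp_rot: [[1.0, 0.001, -0.0], [0.001, -1.0, 0.0], [-0.0, -0.0, -1.0]]
force: [0.4, -0.4, -1.8]
opening: 0.293
```

```bash
python3 -c "
from h import *
go([.662,.1124,.0865],-90)
a,d=shot('side','side4')
cv2.imwrite('pics/4z.png',cv2.resize(a[100:220,240:360,::-1],(600,600),interpolation=2))
"
```

```text
t 7.45 pos [0.6624 0.1131 0.0894] op 0.293 F [ 0.3643 -0.4352 -1.799 ]
dp [-0.3935  0.7027  2.8883] turn [-0.0012  0.016   0.0567]
```

View pics/4z.png

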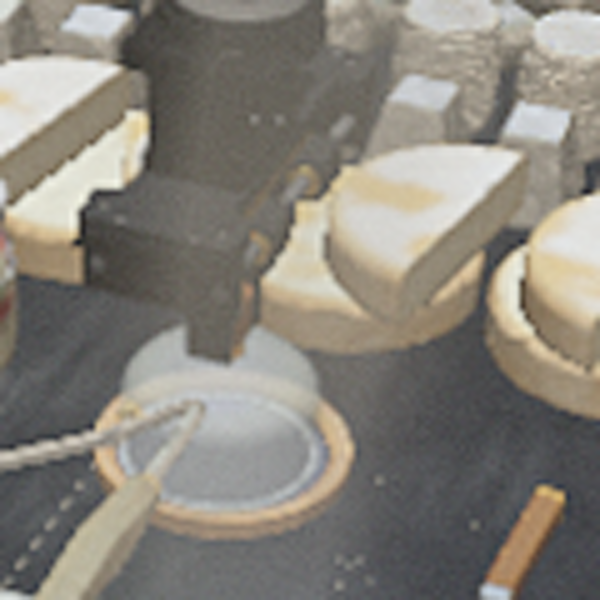

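The dome is centred inside the recess but has not touched yet: the force is still its weight.

>>> jog_arm(rows=[{"dp": [0, 0, 0.5], "turn": [0, 0, 0], "grip": 0}, {"dp": [0, 0, 1], "turn": [0, 0, 0], "grip": 0}, {"dp": [0, 0, 1.5], "turn": [0, 0, 0], "grip": 0}, {"dp": [0, 0, 2], "turn": [0, 0, 0], "grip": 0}, {"dp": [0, 0, 2.5], "turn": [0, 0, 0], "grip": 0}, {"dp": [0, 0, 2.5], "turn": [0, 0, 0], "grip": 0}])

```text
time_s: 8.1
position: [0.6624, 0.1131, 0.0869]
tcp_rot: [[1.0, 0.001, -0.0], [0.001, -1.0, 0.0], [-0.0, -0.0, -1.0]]
force: [-0.7, 0.5, -1.1]
opening: 0.292
```

>>> jog_arm(rows=[{"dp": [0, 0, 0.5], "turn": [0, 0, 0], "grip": 0}, {"dp": [0, 0, 1], "turn": [0, 0, 0], "grip": 0}, {"dp": [0, 0, 1], "turn": [0, 0, 0], "grip": 0}])

```text
time_s: 8.4
position: [0.6626, 0.1131, 0.0866]
tcp_rot: [[1.0, 0.001, 0.0], [0.001, -1.0, -0.0], [0.0, 0.0, -1.0]]
force: [-0.3, 0.5, 1.5]
opening: 0.29
```

Contact at about 1.5 N upward. I open the fingers and rise.

>>> jog_arm(rows=[{"dp": [0, 0, 0], "turn": [0, 0, 0], "grip": 0.35}, {"dp": [0, 0, 0], "turn": [0, 0, 0], "grip": 0.5}, {"dp": [0, 0, 0], "turn": [0, 0, 0], "grip": 0.8}, {"dp": [0, 0, 0], "turn": [0, 0, 0], "grip": 1}, {"dp": [0, 0, 0], "turn": [0, 0, 0], "grip": 1}, {"dp": [0, 0, 0], "turn": [0, 0, 0], "grip": 1}, {"dp": [0, 0, 0], "turn": [0, 0, 0], "grip": 1}])

```text
time_s: 9.1
position: [0.6625, 0.1131, 0.086]
tcp_rot: [[1.0, 0.001, -0.0], [0.001, -1.0, 0.0], [-0.0, -0.0, -1.0]]
force: [-0.5, -0.3, -0.1]
opening: 0.813
```

>>> jog_arm(rows=[{"dp": [0, 0, -5], "turn": [0, 0, 0], "grip": 1}, {"dp": [0, 0, -15], "turn": [0, 0, 0], "grip": 1}, {"dp": [0, 0, -35], "turn": [0, 0, 0], "grip": 1}, {"dp": [0, 0, -65], "turn": [0, 0, 0], "grip": 1}, {"dp": [0, 0, -95], "turn": [0, 0, 0], "grip": 1}, {"dp": [0, 0, -120], "turn": [0, 0, 0], "grip": 1}, {"dp": [-40, 0, -130], "turn": [0, 0, 0], "grip": 1}, {"dp": [-80, 0, -130], "turn": [0, 0, 0], "grip": 1}, {"dp": [-100, -30, -130], "turn": [0, 0, 0], "grip": 1}, {"dp": [-110, -50, -130], "turn": [0, 0, 0], "grip": 1}])

```text
time_s: 10.1
position: [0.5501, 0.1637, 0.2174]
tcp_rot: [[1.0, 0.0, -0.0], [0.0, -1.0, 0.001], [-0.0, -0.001, -1.0]]
force: [0.9, 0.5, 0.5]
opening: 0.999
```

```bash
python3 -c "
from h import *
for n in('side','top'):
    a,d=shot(n,n+'5')
go([.5,.167,.12],0)
cv2.imwrite('pics/5z.png',np.hstack([cv2.resize(np.load('pics/%s5.npz'%n)['a'][y:y+200,x:x+160,::-1],(400,500)) for n,x,y in(('side',220,80),('top',270,120))]))
"
```

```text
t 10.2 pos [0.5507 0.1651 0.2174] op 1.003 F [ 0.0977 -0.5427  0.5088]
dp [-50.6862  -2.0029  97.3426] turn [ -0.0254  -0.0515 -89.7732]
```

View pics/5z.png

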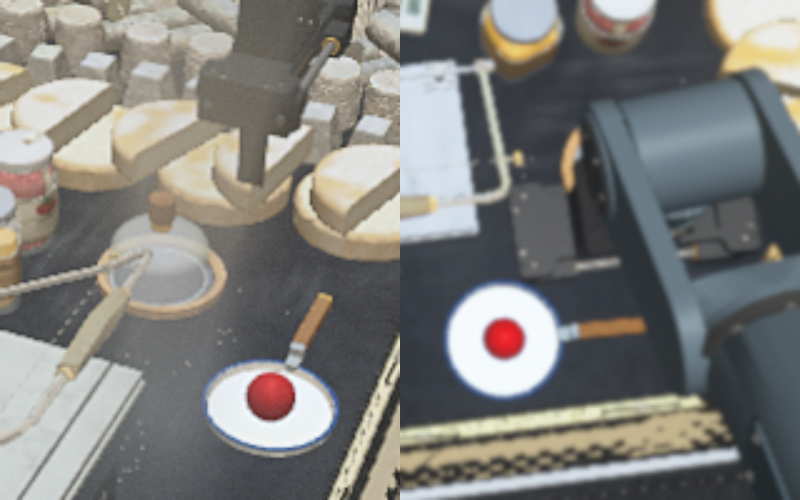

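The dome stands upright in its rest and is released. I re-measure the dish, handle and ball from `top3`, where the arm did not cover them.

```bash
cat > m3.py <<'E'
from m2 import circ
from h import *
for n,tag,(x0,y0,x1,y1),bar in(("top","top3",(280,225,385,285),(338,240,380,264)),("side","side5",(295,190,370,270),(335,190,358,232))):
    a=np.load(f"pics/{tag}.npz")["a"];hsv=cv2.cvtColor(a,cv2.COLOR_RGB2HSV);h,s,v=[hsv[...,k].astype(int) for k in range(3)]
    roi=np.zeros(h.shape,bool);roi[y0:y1,x0:x1]=1
    vv,uu=np.nonzero(roi&(h>95)&(h<130)&(s>70)&(v>70));P=onplane(n,uu,vv,.0195)[:,:2]
    c,_=circ(P);rr=np.hypot(*(P-c[:2]).T);P=P[(rr>.05)&(rr<.064)];c,_=circ(P);print(n,"dish",c,len(P))
    vv,uu=np.nonzero(roi&((h<6)|(h>172))&(s>170));print("ball",onplane(n,uu.mean(),vv.mean(),.027),len(uu))
    x0,y0,x1,y1=bar;roi[:]=0;roi[y0:y1,x0:x1]=1
    vv,uu=np.nonzero(roi&(h>5)&(h<20)&(s>100)&(v>50));P=onplane(n,uu,vv,.037 if n=="top" else .03)[:,:2];mu=P.mean(0);w=np.linalg.svd(P-mu)[2][0];w*=np.sign(w[1]);print("bar",mu,"dir deg",np.degrees(np.arctan2(w[1],w[0])),"c->mu",np.degrees(np.arctan2(*(c[:2]-mu)[::-1])),np.hypot(*(c[:2]-mu)))
E
python3 m3.py | grep -v rest
```

```text
top dish (array([0.5017, 0.2602, 0.0595]), np.float64(0.0016843820805995673)) 330
   filt (array([0.6619, 0.1126, 0.0649]), np.float64(0.0007334973494325774)) (array([0.6619, 0.1126, 0.06  ]), np.float64(0.0007334263988078132)) 140
   ring z [0.6636 0.1108 0.0132]
side dish (array([0.502 , 0.2571, 0.0582]), np.float64(0.0010189229603758793)) 124
   filt (array([0.6608, 0.1151, 0.0554]), np.float64(0.0024805009549813497)) (array([0.662 , 0.1256, 0.06  ]), np.float64(0.0033244504591342103)) 96
   ring z [0.6426 0.0879 0.013 ]
top 0.095 [0.5013 0.2611 0.095 ]
top 0.105 [0.5    0.2619 0.105 ]
side 0.095 [0.5007 0.2652 0.095 ]
side 0.105 [0.4977 0.2774 0.105 ]
handle [0.4982 0.1499] [0.0278 0.9996] 178.40637472032122 -0.034414301257702715 0.03442258638923474
top dish [0.5017 0.2602 0.0595] 324
ball [0.5021 0.2595 0.027 ] 156
bar [0.4982 0.1474] dir deg 88.5213058590277 c->mu 88.19187945256392 0.11279070126735916
side dish [0.502  0.2569 0.0584] 184
ball [0.4998 0.2439 0.027 ] 52
bar [0.4992 0.1411] dir deg 88.31144560158367 c->mu 88.60383768487274 0.11584047517365914
```

>>> jog_arm(rows=[{"dp": [-5, -1, 0], "turn": [0, 0, -8.5], "grip": 1}, {"dp": [-10, -2, 0], "turn": [0, 0, -17], "grip": 1}, {"dp": [-15, -3, 0], "turn": [0, 0, -25.5], "grip": 1}, {"dp": [-20, -5, 0], "turn": [0, 0, -34], "grip": 1}, {"dp": [-25, -6, 0], "turn": [0, 0, -42.5], "grip": 1}, {"dp": [-30, -7, 0], "turn": [0, 0, -51], "grip": 1}, {"dp": [-35, -8, 5], "turn": [0, 0, -59.5], "grip": 1}, {"dp": [-40, -9, 15], "turn": [0, 0, -68], "grip": 1}, {"dp": [-45, -10, 30], "turn": [0, 0, -76.5], "grip": 1}, {"dp": [-51, -10.5, 50], "turn": [0, 0, -84.5], "grip": 1}])

```text
time_s: 11.2
position: [0.5035, 0.173, 0.167]
tcp_rot: [[0.089, 0.996, 0.005], [0.996, -0.089, 0.0], [0.001, 0.005, -1.0]]
force: [0.0, -0.2, 0.1]
opening: 1.005
```

>>> jog_arm(rows=[{"dp": [0, 0, 5], "turn": [0, 0, -3.9], "grip": 1}, {"dp": [0, 0, 15], "turn": [0, 0, -3.9], "grip": 1}, {"dp": [0, 0, 15], "turn": [0, 0, -3.9], "grip": 1}])

```text
time_s: 11.5
position: [0.5017, 0.1729, 0.1503]
tcp_rot: [[0.029, 1.0, -0.001], [1.0, -0.029, -0.0], [-0.0, -0.001, -1.0]]
force: [0.3, 0.2, -0.8]
opening: 1.003
```

```bash
python3 -c "
from h import *
for n in('side','top'):
    a,d=shot(n,n+'6')
go([.4995,.1755,.020],-1.6)
cv2.imwrite('pics/6z.png',np.hstack([cv2.resize(np.load('pics/%s6.npz'%n)['a'][y:y+200,x:x+160,::-1],(400,500)) for n,x,y in(('side',220,80),('top',270,120))]))
"
```

```text
t 11.6 pos [0.5022 0.1732 0.1513] op 1.004 F [ 0.2085 -0.0242 -0.2547]
dp [  2.2186  -2.863  131.2554] turn [ 0.0479 -0.0012 -0.0181]
```

View pics/6z.png

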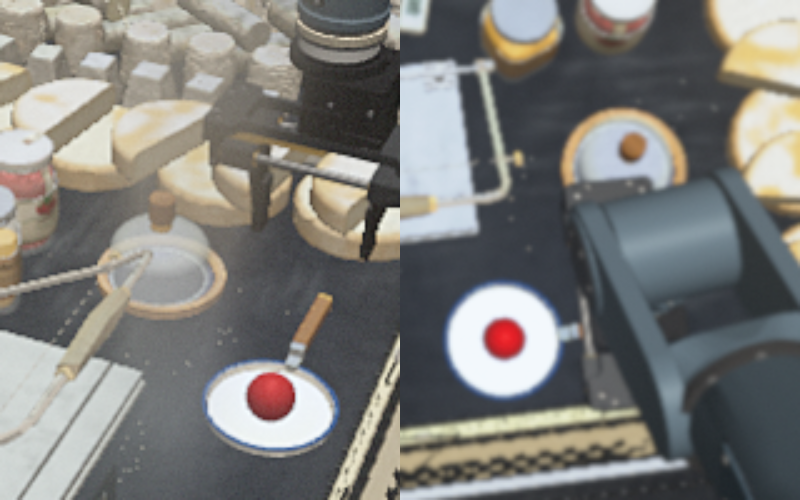

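>>> jog_arm(rows=[{"dp": [2, -3, 10], "turn": [0, 0, 0], "grip": 0.6}, {"dp": [2, -3, 30], "turn": [0, 0, 0], "grip": 0.6}, {"dp": [2, -3, 50], "turn": [0, 0, 0], "grip": 0.6}, {"dp": [2, -3, 70], "turn": [0, 0, 0], "grip": 0.6}, {"dp": [2, -3, 88], "turn": [0, 0, 0], "grip": 0.6}, {"dp": [2, -3, 104], "turn": [0, 0, 0], "grip": 0.6}, {"dp": [2, -3, 117], "turn": [0, 0, 0], "grip": 0.6}, {"dp": [2, -3, 126], "turn": [0, 0, 0], "grip": 0.6}, {"dp": [2, -3, 130], "turn": [0, 0, 0], "grip": 0.6}, {"dp": [2, -3, 130], "turn": [0, 0, 0], "grip": 0.6}])

```text
time_s: 12.6
position: [0.4984, 0.1755, 0.0207]
tcp_rot: [[0.027, 1.0, -0.0], [1.0, -0.027, -0.0], [-0.0, -0.0, -1.0]]
force: [0.7, 0.5, -0.1]
opening: 0.604
```

```bash
python3 -c "
from h import *
go([.4995,.1755,.020],-1.6)
for n in('side','top'):
    a,d=shot(n,n+'7')
cv2.imwrite('pics/7z.png',np.hstack([cv2.resize(np.load('pics/%s7.npz'%n)['a'][y:y+125,x:x+100,::-1],(400,500)) for n,x,y in(('side',290,160),('top',290,190))]))
"
```

```text
t 12.6 pos [0.4984 0.1755 0.0207] op 0.604 F [ 0.7262  0.5028 -0.0866]
dp [-0.0054  1.109   0.7213] turn [-0.0266  0.0043  0.0552]
```

View pics/7z.png

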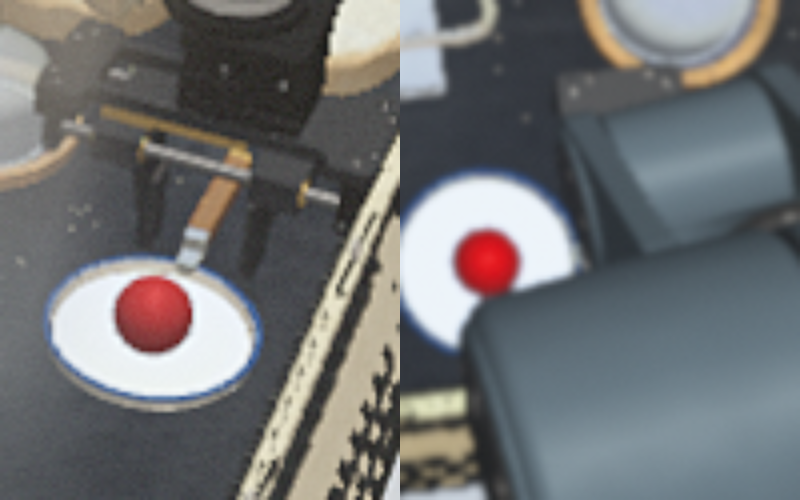

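The bar lies between the fingers. I close gradually so the ball isn't jerked.

>>> jog_arm(rows=[{"dp": [0, 1, 0], "turn": [0, 0, 0], "grip": 0.5}, {"dp": [0, 1, 0], "turn": [0, 0, 0], "grip": 0.4}, {"dp": [0, 1, 0], "turn": [0, 0, 0], "grip": 0.32}, {"dp": [0, 1, 0], "turn": [0, 0, 0], "grip": 0.26}, {"dp": [0, 1, 0], "turn": [0, 0, 0], "grip": 0.22}, {"dp": [0, 1, 0], "turn": [0, 0, 0], "grip": 0.19}, {"dp": [0, 1, 0], "turn": [0, 0, 0], "grip": 0.17}, {"dp": [0, 1, 0], "turn": [0, 0, 0], "grip": 0.15}, {"dp": [0, 1, 0], "turn": [0, 0, 0], "grip": 0.1}, {"dp": [0, 1, 0], "turn": [0, 0, 0], "grip": 0}])

```text
time_s: 13.7
position: [0.4991, 0.1755, 0.021]
tcp_rot: [[0.027, 1.0, -0.001], [1.0, -0.027, -0.0], [-0.0, -0.001, -1.0]]
force: [-0.2, 0.4, 0.0]
opening: 0.159
```

>>> jog_arm(rows=[{"dp": [0, 0, 0], "turn": [0, 0, 0], "grip": 0}, {"dp": [0, 0, 0], "turn": [0, 0, 0], "grip": 0}, {"dp": [0, 0, 0], "turn": [0, 0, 0], "grip": 0}])

```text
time_s: 14.0
position: [0.4992, 0.1755, 0.021]
tcp_rot: [[0.027, 1.0, -0.001], [1.0, -0.027, -0.0], [-0.0, -0.001, -1.0]]
force: [-0.8, -0.0, 0.9]
opening: 0.162
```

>>> jog_arm(rows=[{"dp": [0, 0, -0.5], "turn": [0, 0, 0], "grip": 0}, {"dp": [0, 0, -1.5], "turn": [0, 0, 0], "grip": 0}, {"dp": [0, 0, -3], "turn": [0, 0, 0], "grip": 0}, {"dp": [0, 0, -5], "turn": [0, 0, 0], "grip": 0}, {"dp": [0, 0, -7], "turn": [0, 0, 0], "grip": 0}, {"dp": [0, 0, -9], "turn": [0, 0, 0], "grip": 0}, {"dp": [0, 0, -11], "turn": [0, 0, 0], "grip": 0}, {"dp": [0, 0, -12], "turn": [0, 0, 0], "grip": 0}, {"dp": [0, 0, -12], "turn": [0, 0, 0], "grip": 0}])

```text
time_s: 14.9
position: [0.4997, 0.1755, 0.0333]
tcp_rot: [[0.027, 1.0, 0.0], [1.0, -0.027, 0.0], [0.0, 0.0, -1.0]]
force: [0.2, 0.2, -2.3]
opening: 0.158
```

```bash
python3 -c "
from h import *
go([.4995,.1755,.020],-1.6)
for n in('side','top'):
    a,d=shot(n,n+'8')
cv2.imwrite('pics/8z.png',np.hstack([cv2.resize(np.load('pics/%s8.npz'%n)['a'][y:y+125,x:x+100,::-1],(400,500)) for n,x,y in(('side',290,160),('top',290,190))]))
print(bot.read_state()['moment'])
for n in('side','top'):
  d=np.load('pics/%s8.npz'%n);C=cloud(n,d['d']);a=d['a'].astype(int)
  m=(a.min(2)>170)&(np.hypot(C[...,0]-.5018,C[...,1]-.2595)<.062)&(C[...,2]>-.005)&(C[...,2]<.05)
  P=C[m]
  A=np.c_[P[:,0]-.5018,P[:,1]-.2595,np.ones(len(P))];f=np.linalg.lstsq(A,P[:,2],rcond=None)[0];print(n,len(P),f,np.degrees(f[:2]))
"
```

```text
t 14.9 pos [0.4997 0.1755 0.0333] op 0.158 F [ 0.1508  0.2114 -2.2583]
dp [-0.023  -0.1656 13.283 ] turn [ 0.0271 -0.0039  0.0602]
[-0.1689 -0.078   0.009 ]
side 1009 [ 0.0157 -0.0556  0.0216] [ 0.9018 -3.1862]
top 1180 [ 0.0106 -0.0045  0.0209] [ 0.6078 -0.2606]
```

View pics/8z.png

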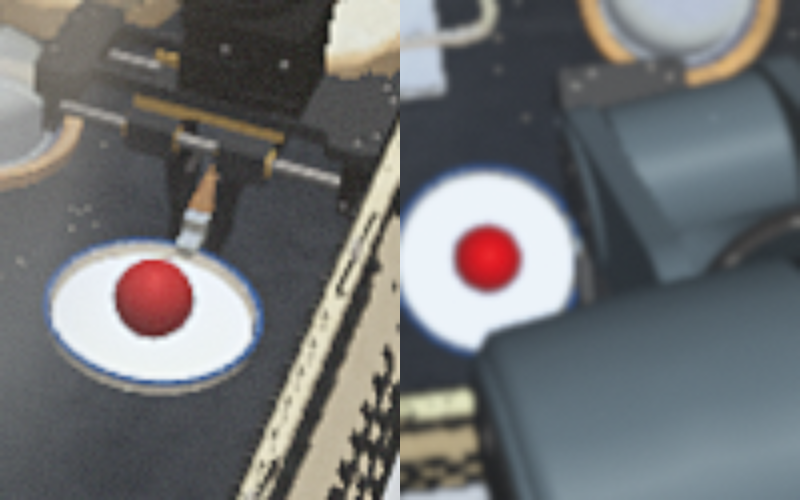

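```bash
cat > lev.py <<'E'
from h import *
def lev(tag,c=(.5018,.2595),z0=0):
  n=tag.rstrip("0123456789");d=np.load('pics/%s.npz'%tag);C=cloud(n,d['d']);a=d['a'].astype(int)
  m=(a.min(2)>170)&(np.hypot(C[...,0]-c[0],C[...,1]-c[1])<.058)&(C[...,2]>z0-.01)&(C[...,2]<z0+.05)
  P=C[m];A=np.c_[P[:,0]-c[0],P[:,1]-c[1],np.ones(len(P))]
  from scipy.optimize import least_squares
  f=least_squares(lambda q:A@q-P[:,2],[0,0,z0],loss="soft_l1",f_scale=.002).x
  print(tag,len(P),"slopes deg",np.degrees(f[:2]),"z",f[2])
if __name__=="__main__":
  for t in("side7","side8","top7","top8"): lev(t)
E
python3 lev.py
```

```text
side7 994 slopes deg [ 0.5884 -2.7188] z 0.009637292153360085
side8 989 slopes deg [ 0.6429 -2.6018] z 0.021329885840264115
top7 909 slopes deg [0.8771 0.1666] z 0.009191832583612275
top8 1180 slopes deg [ 0.7111 -0.2593] z 0.020760741114888202
```

The dish came up level: the slope changed by less than 0.5° and the lift matches at 12 mm. I carry on straight up, gently.

>>> jog_arm(rows=[{"dp": [0, 0, -2], "turn": [0, 0, 0], "grip": 0}, {"dp": [0, 0, -6], "turn": [0, 0, 0], "grip": 0}, {"dp": [0, 0, -12], "turn": [0, 0, 0], "grip": 0}, {"dp": [0, 0, -20], "turn": [0, 0, 0], "grip": 0}, {"dp": [0, 0, -29], "turn": [0, 0, 0], "grip": 0}, {"dp": [0, 0, -38], "turn": [0, 0, 0], "grip": 0}, {"dp": [0, 0, -47], "turn": [0, 0, 0], "grip": 0}, {"dp": [0, 0, -56], "turn": [0, 0, 0], "grip": 0}, {"dp": [0, 0, -65], "turn": [0, 0, 0], "grip": 0}, {"dp": [0, 0, -74], "turn": [0, 0, 0], "grip": 0}])

```text
time_s: 16.0
position: [0.4995, 0.1755, 0.1079]
tcp_rot: [[0.027, 1.0, 0.0], [1.0, -0.027, -0.0], [-0.0, 0.0, -1.0]]
force: [0.1, 0.3, -2.3]
opening: 0.157
```

>>> jog_arm(rows=[{"dp": [0, 0, -9], "turn": [0, 0, 0], "grip": 0}, {"dp": [0, 0, -19], "turn": [0, 0, 0], "grip": 0}, {"dp": [0, 0, -30], "turn": [0, 0, 0], "grip": 0}, {"dp": [0, 0, -42], "turn": [0, 0, 0], "grip": 0}, {"dp": [0, 0, -55], "turn": [0, 0, 0], "grip": 0}, {"dp": [0, 0, -68], "turn": [0, 0, 0], "grip": 0}, {"dp": [0, 0, -81], "turn": [0, 0, 0], "grip": 0}, {"dp": [0, 0, -92], "turn": [0, 0, 0], "grip": 0}, {"dp": [0, 0, -100], "turn": [0, 0, 0], "grip": 0}, {"dp": [0, 0, -104], "turn": [0, 0, 0], "grip": 0}])

```text
time_s: 17.0
position: [0.4998, 0.1755, 0.2121]
tcp_rot: [[0.027, 1.0, 0.001], [1.0, -0.027, 0.0], [0.0, 0.001, -1.0]]
force: [-0.5, 0.0, -2.0]
opening: 0.158
```

>>> jog_arm(rows=[{"dp": [0, 0, -1], "turn": [0, 0, 0], "grip": 0}, {"dp": [0, 0, -1], "turn": [0, 0, 0], "grip": 0}, {"dp": [0, 0, -1], "turn": [0, 0, 0], "grip": 0}])

```text
time_s: 17.3
position: [0.4991, 0.1754, 0.2115]
tcp_rot: [[0.027, 1.0, -0.001], [1.0, -0.027, -0.0], [-0.0, -0.001, -1.0]]
force: [-0.2, 0.3, -2.7]
opening: 0.157
```

```bash
python3 -c "
from h import *
from lev import lev
go([.4995,.1755,.210],-91.6)
for n in('side','top'):
    a,d=shot(n,n+'9')
    lev(n+'9',z0=.2)
cv2.imwrite('pics/9z.png',np.hstack([cv2.resize(np.load('pics/%s9.npz'%n)['a'][y:y+200,x:x+160,::-1],(400,500)) for n,x,y in(('side',260,60),('top',270,150))]))
"
```

```text
t 17.3 pos [0.4991 0.1754 0.2115] op 0.157 F [-0.1907  0.2772 -2.6823]
dp [0.0847 0.4174 1.5026] turn [-0.0503  0.0709 90.0585]
side9 979 slopes deg [ 0.3946 -3.973 ] z 0.1996748436240859
top9 1733 slopes deg [ 0.225  -0.1653] z 0.19922624803700578
```

View pics/9z.png

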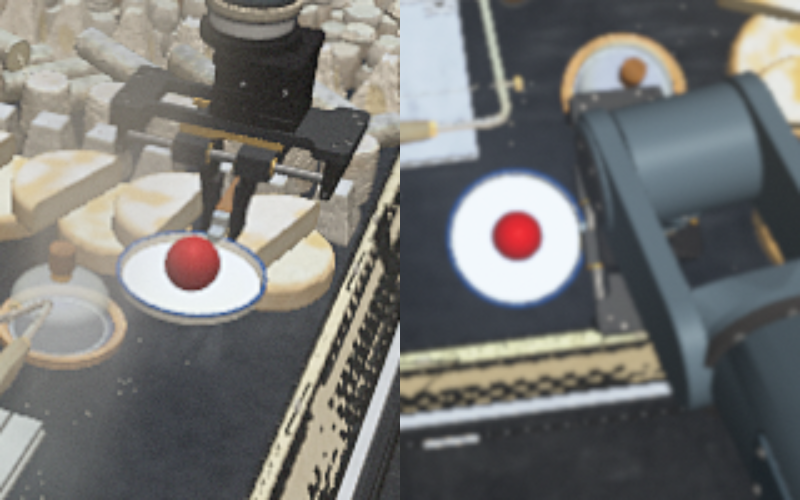

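Underside about 0.19 m, level, ball centred. I turn about the dish's own axis, roughly 3° per row.

>>> jog_arm(rows=[{"dp": [0, -1.5, 0], "turn": [0, 0, 1], "grip": 0}, {"dp": [0.1, -4.4, 0], "turn": [0, 0, 3], "grip": 0}, {"dp": [0.5, -8.8, 0], "turn": [0, 0, 6], "grip": 0}, {"dp": [1, -13.1, 0], "turn": [0, 0, 9], "grip": 0}, {"dp": [1.8, -17.5, 0], "turn": [0, 0, 12], "grip": 0}, {"dp": [2.9, -21.7, 0], "turn": [0, 0, 15], "grip": 0}, {"dp": [4.1, -26, 0], "turn": [0, 0, 18], "grip": 0}, {"dp": [5.6, -30.1, 0], "turn": [0, 0, 21], "grip": 0}, {"dp": [7.3, -34.2, 0], "turn": [0, 0, 24], "grip": 0}, {"dp": [9.2, -38.1, 0], "turn": [0, 0, 27], "grip": 0}])

```text
time_s: 18.4
position: [0.4612, 0.1858, 0.2119]
tcp_rot: [[0.48, 0.877, -0.001], [0.877, -0.48, -0.0], [-0.0, -0.001, -1.0]]
force: [-0.6, -1.0, -2.6]
opening: 0.158
```

>>> jog_arm(rows=[{"dp": [0.1, -4.4, 0], "turn": [0, 0, 3], "grip": 0}, {"dp": [0.5, -8.8, 0], "turn": [0, 0, 6], "grip": 0}, {"dp": [1, -13.1, 0], "turn": [0, 0, 9], "grip": 0}, {"dp": [1.8, -17.5, 0], "turn": [0, 0, 12], "grip": 0}, {"dp": [2.9, -21.7, 0], "turn": [0, 0, 15], "grip": 0}, {"dp": [4.1, -26, 0], "turn": [0, 0, 18], "grip": 0}, {"dp": [5.6, -30.1, 0], "turn": [0, 0, 21], "grip": 0}, {"dp": [7.3, -34.2, 0], "turn": [0, 0, 24], "grip": 0}, {"dp": [9.2, -38.1, 0], "turn": [0, 0, 27], "grip": 0}, {"dp": [11.3, -42, 0], "turn": [0, 0, 30], "grip": 0}])

```text
time_s: 19.4
position: [0.4297, 0.2158, 0.2119]
tcp_rot: [[0.855, 0.519, -0.001], [0.519, -0.855, -0.0], [-0.001, -0.0, -1.0]]
force: [0.4, -0.2, -2.1]
opening: 0.158
```

>>> jog_arm(rows=[{"dp": [0.1, -4.4, 0], "turn": [0, 0, 3], "grip": 0}, {"dp": [0.5, -8.8, 0], "turn": [0, 0, 6], "grip": 0}, {"dp": [1, -13.1, 0], "turn": [0, 0, 9], "grip": 0}, {"dp": [1.8, -17.5, 0], "turn": [0, 0, 12], "grip": 0}, {"dp": [2.9, -21.7, 0], "turn": [0, 0, 15], "grip": 0}, {"dp": [4.1, -26, 0], "turn": [0, 0, 18], "grip": 0}, {"dp": [5.6, -30.1, 0], "turn": [0, 0, 21], "grip": 0}, {"dp": [7.3, -34.2, 0], "turn": [0, 0, 24], "grip": 0}, {"dp": [9.2, -38.1, 0], "turn": [0, 0, 27], "grip": 0}, {"dp": [10.9, -41.4, 0], "turn": [0, 0, 29.5], "grip": 0}])

```text
time_s: 20.4
position: [0.4174, 0.2569, 0.2119]
tcp_rot: [[1.0, 0.031, -0.001], [0.031, -1.0, 0.0], [-0.001, -0.0, -1.0]]
force: [0.8, -0.9, -2.5]
opening: 0.16
```

>>> jog_arm(rows=[{"dp": [0, -2.2, 0], "turn": [0, 0, 1.5], "grip": 0}, {"dp": [0, -2.8, 0], "turn": [0, 0, 1.9], "grip": 0}, {"dp": [0, -2.8, 0], "turn": [0, 0, 1.9], "grip": 0}, {"dp": [0, -2.8, 0], "turn": [0, 0, 1.9], "grip": 0}, {"dp": [0, -2.8, 0], "turn": [0, 0, 1.9], "grip": 0}, {"dp": [0, -2.8, 0], "turn": [0, 0, 1.9], "grip": 0}, {"dp": [0, -2.8, 0], "turn": [0, 0, 1.9], "grip": 0}])

```text
time_s: 21.1
position: [0.4178, 0.2595, 0.2121]
tcp_rot: [[1.0, 0.001, -0.0], [0.001, -1.0, 0.0], [-0.0, -0.0, -1.0]]
force: [-0.5, -0.7, -2.9]
opening: 0.159
```

```bash
python3 -c "
from h import *
from lev import lev
go([.4155,.257,.2115],-90)
for n in('side','top'):
    a,d=shot(n,n+'10')
    lev(n+'10',z0=.2)
s=bot.read_state();print(s['position'],np.abs(s['qvel']).max())
cv2.imwrite('pics/10z.png',np.hstack([cv2.resize(np.load('pics/%s10.npz'%n)['a'][y:y+200,x:x+160,::-1],(400,500)) for n,x,y in(('side',240,80),('top',250,140))]))
"
```

```text
t 21.1 pos [0.4178 0.2595 0.2121] op 0.159 F [-0.5368 -0.7196 -2.9174]
dp [-2.2744  2.4506  0.5801] turn [-0.0004  0.0001  0.0548]
side10 854 slopes deg [ 0.2916 -3.5385] z 0.20020036878017267
top10 1059 slopes deg [1.5578 0.2241] z 0.19902743008099782
[0.4178 0.2595 0.2121] 0.08694548828504679
```

View pics/10z.png

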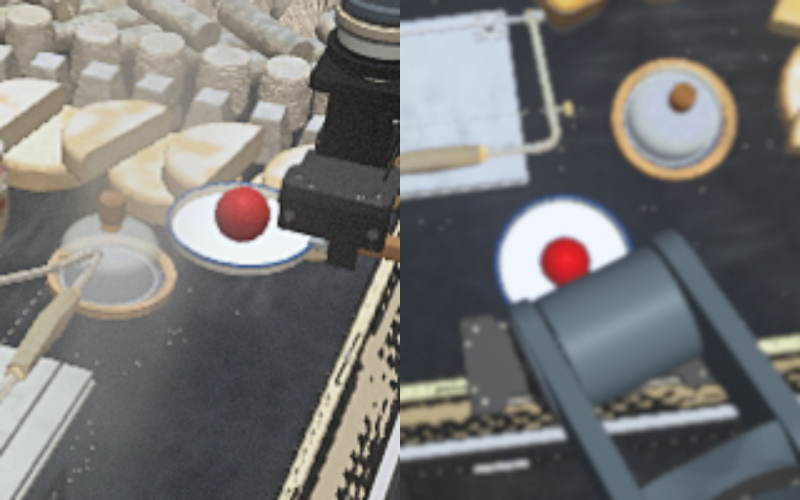

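The dish now points its handle at the robot, above the bow and level. I do a last numeric check of the ball against the dish centre, the dome in its rest, and the bystanders.

```bash
cat > m4.py <<'E'
from m2 import circ
from h import *
print("----")
for n,tag,(x0,y0,x1,y1) in(("top","top10",(285,215,345,270)),("side","side10",(300,145,370,195))):
    a=np.load(f"pics/{tag}.npz")["a"];hsv=cv2.cvtColor(a,cv2.COLOR_RGB2HSV);h,s,v=[hsv[...,k].astype(int) for k in range(3)]
    roi=np.zeros(h.shape,bool);roi[y0:y1,x0:x1]=1
    vv,uu=np.nonzero(roi&(h>95)&(h<130)&(s>70)&(v>90));P=onplane(n,uu,vv,.2098)[:,:2]
    c,_=circ(P,.059);print(n,"dish",c[:2],"std",_,len(P))
    m=(roi&((h<6)|(h>172))&(s>150)).astype(np.uint8);k=max(cv2.findContours(m,0,1)[0],key=cv2.contourArea);(u,w),r=cv2.minEnclosingCircle(k)
    print("ball",onplane(n,u,w,.217),r)
t3=np.load("pics/top0.npz")["a"].astype(int);t9=np.load("pics/top10.npz")["a"].astype(int)
d=np.abs(t3-t9).max(2)>60;print("stand/probe changed px",d[230:300,150:250].sum())
a=np.load("pics/top10.npz")["a"];hsv=cv2.cvtColor(a,cv2.COLOR_RGB2HSV);m=np.zeros((420,560),bool);m[155:218,328:392]=1
h,s,v=[hsv[...,k].astype(int) for k in range(3)]
kn=m&(h<18)&(s>110)&(v<170);kn[:, :350]=0
vv,uu=np.nonzero(kn&(np.arange(560)[None]<368)&(np.arange(420)[:,None]<188)&(np.arange(420)[:,None]>168));print("knob",onplane("top",uu.mean(),vv.mean(),.099),len(uu))
E
python3 m4.py | sed -n '/----/,$p'
```

```text
----
top dish [0.5011 0.2616] std 0.0014373623186502672 226
ball [0.5014 0.261  0.217 ] 8.950067520141602
side dish [0.5026 0.2586] std 0.0010620113457017652 69
ball [0.4999 0.2486 0.217 ] 9.219644546508789
stand/probe changed px 0
knob [0.6622 0.1165 0.099 ] 66
```

The side-view ball disagrees by 10 mm, and its radius of 9.2 px is short of the expected ~11, so the mask is probably cutting off part of the ball. I check with a looser mask.

```bash
python3 - <<'E'
from h import *
b=[]
for n,tag,(x0,y0,x1,y1),z,c in(("side","side10",(300,145,370,195),.190,(.5018,.2595)),("side","side5",(295,190,370,270),0,(.5018,.2595)),("top","top10",(285,215,345,270),.19,(.5018,.2595))):
    a=np.load(f"pics/{tag}.npz")["a"];i=a.astype(int)
    m=((i[...,0]-np.maximum(i[...,1],i[...,2])>35)&(i[...,1]<110)).astype(np.uint8);r=np.zeros_like(m);r[y0:y1,x0:x1]=m[y0:y1,x0:x1]
    k=max(cv2.findContours(r,0,1)[0],key=cv2.contourArea);(u,w),rad=cv2.minEnclosingCircle(k)
    pr=proj(n,np.array([*c,z+.027]))[0]
    print(tag,"obs",u,w,rad,cv2.boundingRect(k),"pred",pr,"on plane",onplane(n,u,w,z+.027))
    cr=cv2.resize(a[y0:y0+50,x0:x0+60,::-1],None,fx=7,fy=7,interpolation=0).copy()
    cv2.circle(cr,(int((pr[0]-x0+.5)*7),int((pr[1]-y0+.5)*7)),int(7*11),(0,255,0),1);b.append(cr)
cv2.imwrite("pics/11.png",np.hstack(b[:2])[:, :800])
E
```

```text
side10 obs 336.5795593261719 165.06817626953125 10.633424758911133 (326, 155, 22, 21) pred [336.3951 165.5843] on plane [0.502  0.2576 0.217 ]
side5 obs 327.97369384765625 238.0263214111328 9.470342636108398 (319, 229, 19, 19) pred [327.6016 238.8498] on plane [0.5019 0.2566 0.027 ]
top10 obs 315.74560546875 244.32455444335938 9.486660957336426 (307, 235, 19, 19) pred [316.5489 244.0124] on plane [0.5014 0.2613 0.217 ]
```

View pics/11.png

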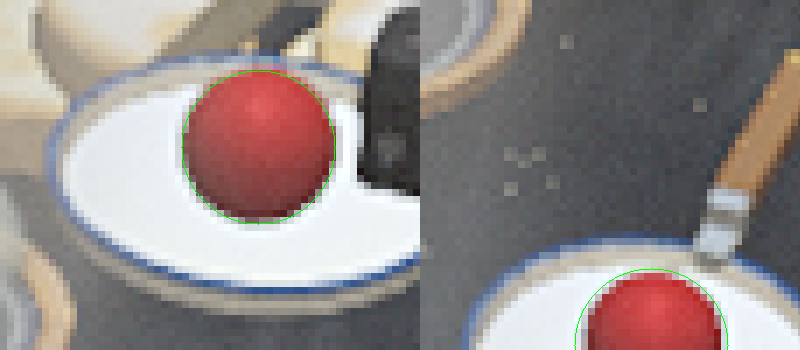

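The corrected mask puts the ball within 2 mm of the dish centre in both views, so the mismatch was the mask. Handing in.

```bash
python3 -c "
from h import *
print(bot.hand_in()); s=bot.read_state();print(s['time_s'],s['position'],s['opening'],s['force'])"
```

```text
the job is handed in; nothing more can be done
None
the job is handed in; nothing more can be done
```

I lifted the dome by its knob and set it in the recess of its wooden rest. I then gripped the dish by its handle, raised it straight up and turned it 88.4° about its own axis so the handle points back to the robot. The job was handed in at about 21 s with the dish still held; no verdict was reported.

**Last checks:**
- **Height and level:** the underside is about 0.19 m up, against the 0.158 m needed. It is level to about 1.5° in the top view. The side view reads a y slope of about −3.5°, but that view already read −2.7° with the dish standing on the deck.
- **Grip:** the fingers are closed on the 14 mm bar at about 13.8 mm opening, 84 mm from the dish's centre. The grip force is fixed at half the gripper's maximum, about 30 N, so the advised 40 N was not available. I saw no droop.
- **Turn and ball:** the tool is square to the counter within 0.1°, and the ball is within 2 mm of the dish centre in both views.
- **Bystanders:** no changed pixels around the price stand and thermometer in the top view.
- **Dome:** it looks upright and seated. I let it go with the tool within about 1 mm of the rest's centre.

**Checks that disagreed:**
- **Ball:** my first side-view check put it about 10 mm off. The colour mask was cutting off its dark underside, and a looser mask resolved it.
- **Dome knob:** the last crude fix read about 4 mm off the rest's centre in y. That is inside the 8 mm limit. I put it down to shading and did not look again.

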